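Fish the red heel block out of the deep rack with the hook picker

ROBOT

A 7-joint arm with a two-finger parallel gripper is mounted at the origin on the work surface. World frame = base frame: x ahead of the robot, y to its left, z up, the work surface at z = 0. Lengths are in m, angles in rad, forces in N, time in s.
With the tool pointing down it reaches from about 0.425 to 0.95 m from the base axis. Payload 4.7 kg.
Tool frame: the origin (TCP) lies on the centre line of the jaws, within the pads' length; the fingertips stand robot.nose_length ahead of it and the grasp point (between the pads) lies 8 mm behind it (robot.nose_length is the distance from the TCP to the fingertips, in m); z points along the fingers, x is the direction in which the jaws open and shut, and the axes are right-handed (so a half turn about z gives the same grasp; the last joint's range is limited). The gripper opens to 85 mm and grips with 20 to 120 N. Pads are 22 mm wide; open, the fingers measure 114 mm over their backs; the gripper's body (76 mm by 85 mm) begins 54 mm behind the grasp point. The pads swing forward as they close: fully open they stand 13 mm farther back than shut.
Start: joints at [-1.356, 0.469, -0.049, 1.532, 0.024, 1.141, -0.082], TCP at [0.163, 0.655, 0.242] pointing down, gripper open.
Joint ranges: [-2.59, 2.59], [-0.33, 1.99], [-1.39, 1.29], [0.1, 2.45], [-1.04, 4.18], [0.21, 1.99], [-2.66, 2.66]. Speed limits (rad/s): [2.57, 2.57, 3.14, 3.14, 3.14, 3.14, 3.14].

INTERFACE

Orientations are given as [roll, pitch, yaw] about the fixed x, y, z axes, in that order (R = Rz(yaw) Ry(pitch) Rx(roll)).
In Python, from plant import robot gives the robot as it stands. Calls block until the motion is done:
- robot.goto(position, orientation): joint-space move of the TCP to a pose.
- robot.move_straight(position, vel=0.15, attitude=None, contact_N=None): straight line of the TCP; attitude=None keeps the orientation; vel is the mean speed in m/s. With contact_N (N) it stops when the force on the tool has changed by that much, and returns True; else False.
- robot.move_joints(angles): joint-space move.
- robot.grip(opening, strength=None): opening from 0.0 (shut) to 1.0 (fully open); strength is the grip in N (None keeps the last); returns when the fingers have stopped.
- robot.sleep(seconds).
- robot.inverse_kinematics(position, orientation): joint angles nearest the present ones, or None.
- robot.sense(): the state.
- robot.grab_frame(name): name is "scene" or "top" or "wrist"; returns a dict with "image" (384x512x3 uint8, red, green, blue), "range_z" (384x512 float32, m along the optical axis (not along the pixel's ray), 0 where there is no reading), "fx", "fy", "cx", "cy" (pixels), "R" (3x3) and "t" (3): a world point X has camera coordinates R X + t. Camera axes: x right, y down, z forward; pixel columns grow to the right and rows downward; lengths in m; the calibration is good to about 2 mm. A picture is of the moment at which its call begins.
A pose or a line that the arm cannot do raises robot.IKError and nothing moves.
- robot.close_job(): hands the job in, once; it reports no verdict.
The state is a dict: "t": time; "joint_pos": joint angles; "joint_velocities": joint speeds; "effort": joint torques, N m; "tcp_pos": TCP position; "tcp_rot": TCP orientation; "wrist_force": force on the tool from outside, world axes, zero at the start; "torque": the same for the moment, N m; "opening": opening from 0.0 (shut) to 1.0 (fully open).
Only numpy, scipy, OpenCV 4.12 (cv2) and the standard library are available. Lean on these libraries where they do the work, as an engineer would, in place of code of your own. Each camera call takes 0.05 s, during which the arm holds its last target.

TASK

Take the wooden-handled hook picker from its fork stand and use it to lift the red heel block by its wire bail out of the deep, narrow rack; do not touch the block with the fingers. Set the block down gently, flat in the green tray, without dropping it, then hang the picker back in its fork stand where it was and let go.

Things in the scene. Friction and masses are not known exactly. Their poses are not given: they have to be found in the camera images.
- picker: Hook picker, 0.15 kg, upright. Origin: on the shaft, at the underside of its brass collar (x 40, y 50, z 0 to 6 mm); z up. Dark wooden handle 24 x 24 mm, z 6 to 66. Shaft 7 mm thick below the collar; at the bottom a J hook: level 7 mm toe, axis at z -111.5 (underside -115), from the shaft to x +26, ending in an upturned tip, far side x 29.5, top z -98. A bail sits in the trough x 3.5 to 22.5
- stand: Fixed dark steel fork stand, origin under the picker's place. Two level prongs along x (x -25 to 62 mm, tops 130 mm up, 18 mm wide, 26 mm gap); post x 50 to 62; base 8 mm thick. The picker's collar rests on both prongs, shaft and toe hang in the gap, toe to +x (away from the robot). Lift it straight up 130 mm to clear; hang it back the same way
- block_red: Red D-shaped block, 0.14 to 0.28 kg, 58 (x -28 to 30) x 40 x 20 mm; origin under it, z up. Fixed 6 mm wire bail at x = 0: legs at y +-16, level bar along y, axis z 59 (opening below: 26 wide, z 20 to 56). It stands in a well 130 long (along x, within 5 deg) x 54 wide, walls to 130 mm above the block's origin; at its middle within 6 mm. x points away from the robot
- tray: Fixed green open tray, 170 (x) x 130 (y) x 20 mm high, walls and floor 4 mm thick. Origin: centre of its underside, z up. It stands on one side of the plywood rack and the fork stand on the other; which side varies. The rack is 135 mm high, 140 x 184 mm, with three wells side by side, one each for a red, a blue and a yellow block.
Mind the look-alikes: they are no part of the job. Of the things that look like the block_red, the larger one is meant.

How it is judged:
By the outcome, as a careful person would: the job done as asked, in the order asked, and still so for the second after the job is handed in, with the robot touching nothing.
It also fails if it takes over 61 s, if anything falls off the work surface, if the arm or the gripper's body presses on something with over 40 N, if the wrist force passes 120 N, or if a joint passes its speed limit or range.

## Working session

There is one attempt and no reset: what is moved stays moved. The work goes in short steps, each a Python script; the robot and the scene stay as the last script left them, time stands still between calls to the robot, and variables do not carry over. Pictures are saved under pics/ and viewed, and the job is handed in when it is done.

```bash
ls; mkdir -p pics; python3 - <<'E'
from plant import robot
import cv2,numpy as np
s=robot.sense();print(s['t'],s['tcp_pos'],s['tcp_rot'],s['opening'],robot.nose_length)
for n in ['scene','top','wrist']:
    f=robot.grab_frame(n);cv2.imwrite(f'pics/{n}0.png',f['image'][:,:,::-1]);np.savez(f'/tmp/{n}0.npz',**f)
    print(n,f['fx'],f['cx'],f['cy'],np.round(f['R'],3).tolist(),f['t'],(-f['R'].T@f['t']).round(3))
E
```

```text
pics
0.0 [0.16280354 0.65449922 0.24125444] [3.14151265e+00 1.93808632e-03 1.32699701e+00] 0.9957788151367806 0.011
scene 392.1672740372422 256.96659915231015 189.5065386139581 [[-0.992, -0.122, -0.013], [-0.08, 0.723, -0.687], [0.093, -0.68, -0.727]] [0.53239004 0.11970102 0.9464121 ] [0.45  0.622 0.777]
top 463.6665538634722 257.4546682423066 195.02201111007906 [[-0.008, -1.0, 0.021], [-0.983, 0.004, -0.181], [0.181, -0.022, -0.983]] [-0.00600331  0.54844742  1.10169812] [0.34  0.015 1.183]
wrist 329.3382153264838 250.8295780020699 187.2715226830139 [[0.24, 0.971, -0.001], [0.931, -0.23, 0.284], [0.276, -0.069, -0.959]] [-0.67441903 -0.03747431  0.38058944] [0.092 0.672 0.375]
```

View pics/scene0.png

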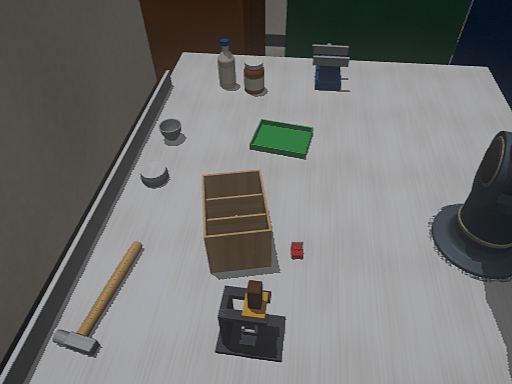

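View pics/top0.png

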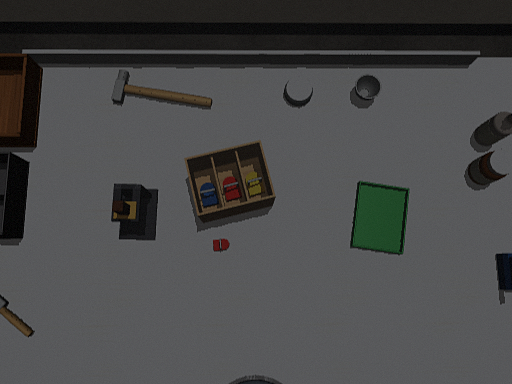

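View pics/wrist0.png

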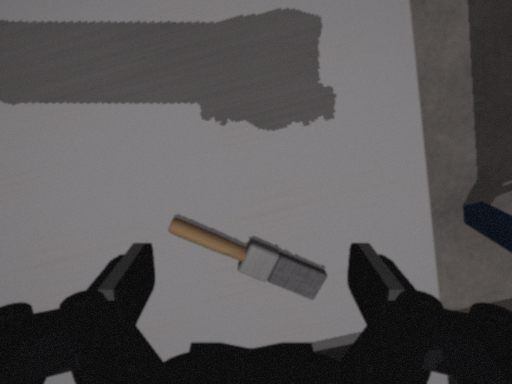

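The top view shows the stand with the picker at about (128,210), the rack at (230,180) with the large red block in its middle well at (231,188), and the tray at (380,218). The small red decoy lies on the table at (221,244). I'll enlarge these areas and measure.

```bash
cat > h.py <<'E'
import numpy as np,cv2
def load(n):
    d=np.load(f'/tmp/{n}.npz');return {k:d[k] for k in d.files}
def cloud(f):
    z=f['range_z'].astype(float);v,u=np.mgrid[:z.shape[0],:z.shape[1]]
    P=np.stack([(u-f['cx'])/f['fx']*z,(v-f['cy'])/f['fy']*z,z],-1)
    X=(P-f['t'])@f['R'];X[z==0]=np.nan;return X
def ray(f,u,v,h):
    d=f['R'].T@np.array([(u-f['cx'])/f['fx'],(v-f['cy'])/f['fy'],1.]);c=-f['R'].T@f['t']
    return c+d*(h-c[2])/d[2]
def proj(f,X):
    p=f['R']@np.asarray(X,float)+f['t'];return f['fx']*p[0]/p[2]+f['cx'],f['fy']*p[1]/p[2]+f['cy']
def crop(f,u0,u1,v0,v1,k,name,gain=1.0):
    im=np.clip(f['image'][v0:v1,u0:u1,::-1].astype(float)*gain,0,255).astype(np.uint8)
    cv2.imwrite(name,cv2.resize(im,None,fx=k,fy=k,interpolation=cv2.INTER_NEAREST))
E
python3 - <<'E'
from h import *
f=load('top0');X=cloud(f)
crop(f,100,285,130,260,4,'pics/topz.png',2.0)
g=load('scene0');crop(g,190,320,160,370,3,'pics/scz.png',1.6)
for n,f in(('top',f),('scene',g)):
    X=cloud(f);hsv=cv2.cvtColor(f['image'],cv2.COLOR_RGB2HSV)
    m=(hsv[...,0]>50)&(hsv[...,0]<75)&(hsv[...,1]>120)&(np.abs(X[...,0]-.5)<.25)
    P=X[m&(X[...,2]<.05)]
    print(n,'tray',len(P),np.nanmin(P,0),np.nanmax(P,0),np.nanmedian(P,0))
    q=m&(X[...,2]>.014)&(X[...,2]<.03);r=cv2.minAreaRect((X[q][:,:2]*1000).astype(np.float32));print('tray rim rect',r)
    m=(np.abs(X[...,2]-.135)<.005)&(np.abs(X[...,0]-.55)<.15)&(np.abs(X[...,1])<.2)
    print('rack',m.sum(),cv2.minAreaRect((X[m][:,:2]*1000).astype(np.float32)),np.median(X[m][:,2]))
    m=(X[...,2]>.185)&(X[...,2]<.21)&(np.abs(X[...,0]-.5)<.15)&(np.abs(X[...,1])<.4)
    print('handle',m.sum(),cv2.minAreaRect((X[m][:,:2]*1000).astype(np.float32)),np.median(X[m],0))
    m=(X[...,2]>.122)&(X[...,2]<.128+.012)&(np.abs(X[...,0]-.5)<.15)&(np.abs(X[...,1]-.27)<.09)
    print('prong',m.sum(),cv2.minAreaRect((X[m][:,:2]*1000).astype(np.float32)),np.median(X[m],0))
E
```

```text
top tray 3195 [ 0.40447087 -0.39882638 -0.00673711] [0.6443433  0.63148466 0.04967705] [ 0.49545875 -0.32419007  0.00288192]
tray rim rect ((526.0825805664062, 118.23773193359375), (1026.8968505859375, 178.96742248535156), 86.19634246826172)
rack 593 ((575.1963500976562, 57.29058074951172), (141.41104125976562, 184.31869506835938), 13.65662956237793) 0.13306802270225582
handle 134 ((499.0161437988281, 294.8805236816406), (25.26125144958496, 23.219484329223633), 88.77641296386719) [0.49913574 0.29325843 0.19381263]
prong 673 ((518.1742553710938, 294.2044982910156), (63.34370422363281, 87.65788269042969), 88.22415161132812) [0.52358035 0.28260935 0.12890899]
scene tray 1314 [ 0.25444277 -1.23364696 -0.20443708] [ 0.59126274 -0.244275    0.04872161] [ 0.49261103 -0.33014832  0.00340048]
tray rim rect ((483.82708740234375, -756.96533203125), (998.6074829101562, 275.4630432128906), 80.77642059326172)
rack 669 ((579.3692016601562, 59.00971984863281), (140.45779418945312, 187.7125701904297), 13.815511703491211) 0.1339152072994442
handle 221 ((502.9283752441406, 297.045654296875), (24.34611701965332, 24.382015228271484), 86.96794128417969) [0.50268725 0.2999429  0.19457897]
prong 1163 ((521.4088134765625, 296.3480224609375), (63.288360595703125, 86.93434143066406), 88.5761947631836) [0.52523931 0.30997708 0.1297949 ]
```

```bash
echo
```

```text
(no output)
```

View pics/topz.png

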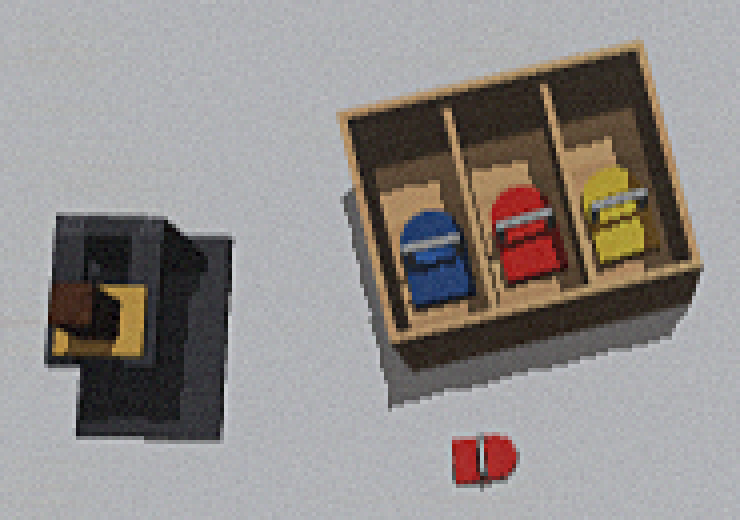

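View pics/scz.png

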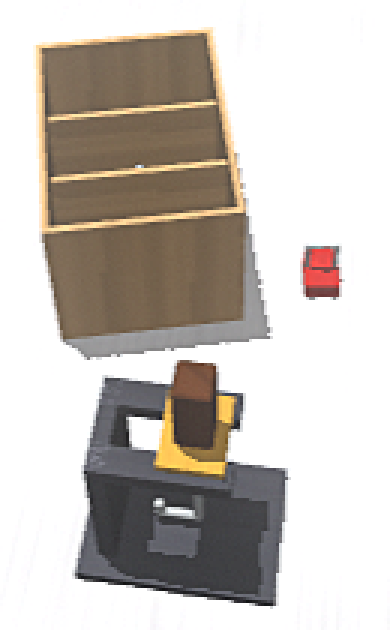

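Both depth views put the handle at about (0.501, 0.296) with its top near z 0.194, and the rack at (0.577, 0.058) with a yaw of 13.7°. The two cameras differ by 3 mm. Next I'll measure the bail, block and tray.

```bash
python3 - <<'E'
from h import *
f=load('top0');g=load('scene0')
im=f['image'];hsv=cv2.cvtColor(im,cv2.COLOR_RGB2HSV)
# red block top
m=((hsv[...,0]<8)|(hsv[...,0]>172))&(hsv[...,1]>130)
n,l,st,c=cv2.connectedComponentsWithStats(m.astype(np.uint8))
for i in range(1,n):
    if st[i,4]>20: print(st[i],c[i])
# bail: grey bright pixels near red block
S=hsv[...,1].astype(int);V=hsv[...,2].astype(int)
b=(S<60)&(V>50);b[:, :223]=0;b[:,241:]=0;b[:180]=0;b[192:]=0
ys,xs=np.nonzero(b);print(len(xs));
for y in range(180,192): print(y,[(int(S[y,x]),int(V[y,x])) for x in range(222,242)])
E
```

```text
[223 176  14  13  85] [228.76470588 180.44705882]
[224 185  18  16 202] [232.4950495 192.4009901]
[213 239  16  12 140] [220.24285714 244.37857143]
29
180 [(111, 78), (128, 82), (194, 84), (198, 85), (202, 82), (203, 83), (204, 85), (208, 82), (206, 84), (208, 82), (200, 83), (198, 85), (203, 88), (204, 65), (209, 33), (152, 42), (108, 45), (116, 44), (82, 31), (85, 15)]
181 [(103, 82), (195, 81), (212, 83), (208, 81), (208, 82), (205, 81), (198, 85), (211, 82), (206, 84), (198, 85), (212, 83), (216, 85), (219, 85), (208, 70), (138, 35), (89, 43), (114, 38), (99, 49), (110, 37), (80, 16)]
182 [(120, 83), (221, 83), (214, 81), (195, 85), (198, 85), (215, 82), (206, 84), (202, 86), (219, 86), (240, 68), (197, 70), (150, 73), (106, 72), (16, 62), (11, 72), (8, 68), (90, 37), (114, 49), (116, 46), (64, 16)]
183 [(138, 83), (220, 81), (199, 86), (211, 82), (210, 85), (216, 85), (205, 66), (187, 75), (98, 70), (40, 64), (28, 72), (7, 73), (38, 73), (25, 82), (18, 84), (20, 64), (62, 29), (113, 45), (117, 48), (94, 30)]
184 [(139, 86), (227, 81), (207, 75), (190, 71), (141, 76), (101, 71), 
[... 987 characters left out ...]
(203, 39), (116, 44), (115, 42)]
189 [(98, 68), (136, 45), (118, 28), (97, 21), (154, 48), (205, 96), (193, 66), (191, 64), (198, 63), (173, 28), (176, 29), (158, 29), (191, 64), (186, 63), (200, 65), (199, 68), (173, 34), (181, 38), (140, 40), (103, 47)]
190 [(114, 92), (98, 34), (138, 35), (69, 26), (168, 44), (197, 70), (193, 29), (173, 31), (182, 28), (197, 62), (204, 60), (193, 62), (203, 88), (206, 88), (211, 87), (205, 92), (165, 34), (205, 36), (168, 38), (96, 45)]
191 [(112, 89), (95, 35), (157, 39), (183, 32), (152, 37), (153, 30), (173, 31), (208, 60), (194, 63), (203, 88), (197, 88), (199, 86), (199, 86), (203, 83), (193, 86), (208, 87), (186, 26), (182, 35), (166, 40), (99, 49)]
```

```bash
python3 - <<'E'
from h import *
for n in('top0','scene0'):
    f=load(n);hsv=cv2.cvtColor(f['image'],cv2.COLOR_RGB2HSV)
    m=((hsv[...,0]>50)&(hsv[...,0]<80)&(hsv[...,1]>120)&(hsv[...,2]>30)).astype(np.uint8)
    if n=='top0': m[:, :340]=0;m[:,420:]=0
    else: m[:110]=0;m[170:]=0
    cs,_=cv2.findContours(m,cv2.RETR_EXTERNAL,cv2.CHAIN_APPROX_NONE);c=max(cs,key=cv2.contourArea)
    a=cv2.approxPolyDP(c,6,True)[:,0]
    P=np.array([ray(f,u,v,.02)[:2] for u,v in a]);print(n,a.tolist(),P.round(3).tolist(),P.mean(0))
    W=np.array([ray(f,u,v,.02)[:2]*1000 for u,v in c[:,0]],np.float32);print(cv2.minAreaRect(W))
E
```

```text
top0 [[360, 181], [352, 245], [402, 253], [408, 189]] [[0.589, -0.275], [0.425, -0.247], [0.404, -0.372], [0.568, -0.398]] [ 0.49676992 -0.3227797 ]
((496.15924072265625, -323.1463623046875), (128.92283630371094, 169.19114685058594), 80.6810302734375)
scene0 [[250, 143], [253, 137], [250, 144], [305, 153], [312, 128], [262, 124]] [[0.591, -0.274], [0.586, -0.303], [0.59, -0.269], [0.426, -0.246], [0.409, -0.366], [0.566, -0.37]] [ 0.52783707 -0.30473857]
((498.72161865234375, -319.65191650390625), (128.41482543945312, 167.47511291503906), 80.90017700195312)
```

The tray is at (0.497, -0.3215) with a yaw of -9°, and its measured size of 169 x 129 mm matches the given one. Next is a wrist-camera look at the well for the bail, since its position is the most sensitive.

```bash
python3 - <<'E'
from h import *
from plant import robot
f=load('top0')
a=ray(f,224.2,185.7,.066);b=ray(f,237.3,183,.066);print('bar',a,b,(a+b)/2,np.linalg.norm(a-b),np.degrees(np.arctan2(*(a-b)[[1,0]]))-90)
for yaw in np.radians([0,13.7,90,103.7,-90,-76.3,180]):
    for p in ([.577,.058,.16],[.501,.296,.16],[.497,-.32,.17],[.56,.05,.34]):
        q=robot.inverse_kinematics(p,[np.pi,0,yaw]);print(round(float(np.degrees(yaw))),p,None if q is None else np.round(q,2))
# wrist cam in tool frame
w=load('wrist0');s=robot.sense()
from scipy.spatial.transform import Rotation as Ro
Rt=Ro.from_euler('xyz',s['tcp_rot']).as_matrix()
c=-w['R'].T@w['t'];print('cam in tool',Rt.T@(c-s['tcp_pos']),(Rt.T@w['R'].T).round(3))
E
```

```text
bar [0.5691268  0.07225951 0.066     ] [0.5757704  0.04011811 0.066     ] [0.5724486  0.05618881 0.066     ] 0.03282083558725978 11.678534620504735
0 [0.577, 0.058, 0.16] [-0.59  0.44  0.55  1.88 -0.28  0.91  0.09]
0 [0.501, 0.296, 0.16] [-0.9   0.42  0.39  1.86 -0.2   0.9  -0.42]
0 [0.497, -0.32, 0.17] [-0.15  0.55  0.92  1.85 -0.51  1.    0.98]
0 [0.56, 0.05, 0.34] [-0.68  0.23  0.63  1.7  -0.14  1.26 -0.01]
14 [0.577, 0.058, 0.16] [-0.57  0.43  0.52  1.87 -0.27  0.9   0.32]
14 [0.501, 0.296, 0.16] [-0.87  0.41  0.34  1.86 -0.17  0.89 -0.21]
14 [0.497, -0.32, 0.17] [-0.15  0.55  0.92  1.85 -0.51  1.    1.22]
14 [0.56, 0.05, 0.34] [-0.66  0.23  0.61  1.7  -0.14  1.26  0.22]
90 [0.577, 0.058, 0.16] [-0.43  0.41  0.33  1.87 -0.17  0.89  1.55]
90 [0.501, 0.296, 0.16] [-0.66  0.4   0.07  1.85 -0.03  0.89  1.  ]
90 [0.497, -0.32, 0.17] [-0.19  0.57  0.97  1.85 -0.55  1.02  2.59]
90 [0.56, 0.05, 0.34] [-0.57  0.22  0.5   1.7  -0.11  1.25  1.52]
104 [0.577, 0.058, 0.16] [-0.4   0.41  0.3   1.87 -0.15  0.89  1.78]
104 [0.501, 0.296, 0.16] [-0.63  0.4   0.03  1.85 -0.01  0.89  1.22]
104 [0.4
[... 384 characters left out ...]
0.21  1.26 -1.51]
-76 [0.577, 0.058, 0.16] [-0.7   0.47  0.71  1.88 -0.38  0.93 -1.14]
-76 [0.501, 0.296, 0.16] [-1.05  0.45  0.59  1.87 -0.31  0.91 -1.65]
-76 [0.497, -0.32, 0.17] [-0.25  0.64  1.11  1.86 -0.66  1.07 -0.21]
-76 [0.56, 0.05, 0.34] [-0.8   0.25  0.8   1.71 -0.19  1.26 -1.3 ]
180 [0.577, 0.058, 0.16] [ 0.63  0.7  -1.18  1.81  0.72  1.14  2.35]
180 [0.501, 0.296, 0.16] [-0.41  0.42 -0.25  1.83  0.13  0.91  2.42]
180 [0.497, -0.32, 0.17] [-0.25  0.64  1.11  1.86 -0.66  1.07 -2.02]
180 [0.56, 0.05, 0.34] [ 0.69  0.43 -1.17  1.63  0.4   1.35  2.61]
cam in tool [-1.04963303e-05 -7.29217844e-02 -1.33294811e-01] [[ 1.     0.001  0.001]
 [-0.001  0.959  0.284]
 [-0.    -0.284  0.959]]
```

```bash
python3 - <<'E'
from h import *
from plant import robot
D=np.radians
yaw=D(103.7);d=np.array([np.cos(D(13.7)),np.sin(D(13.7))])
p=np.array([.5744,.0572])-.02*d
robot.goto([p[0],p[1],.34],[np.pi,0,yaw]);robot.sleep(.2)
f=robot.grab_frame('wrist');np.savez('/tmp/w1.npz',**f);cv2.imwrite('pics/w1.png',f['image'][:,:,::-1]);s=robot.sense();print(s['t'],s['tcp_pos'])
robot.goto([.481,.297,.32],[np.pi,0,D(88.4)]);robot.sleep(.2)
f=robot.grab_frame('wrist');np.savez('/tmp/w2.npz',**f);cv2.imwrite('pics/w2.png',f['image'][:,:,::-1]);s=robot.sense();print(s['t'],s['tcp_pos'],s['wrist_force'])
E
```

```text
2.9667 [0.55496757 0.05287522 0.33990863]
4.225 [0.48176849 0.29567346 0.32024056] [ 0.24178402 -0.0820889   0.41963642]
```

View pics/w1.png

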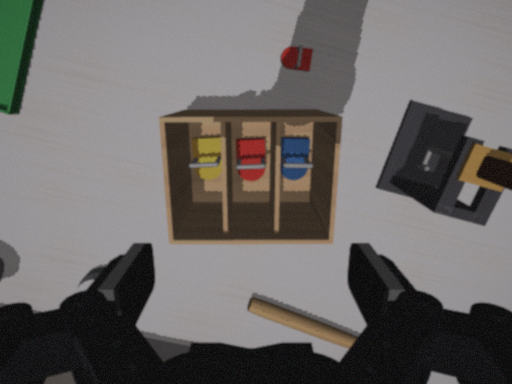

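View pics/w2.png

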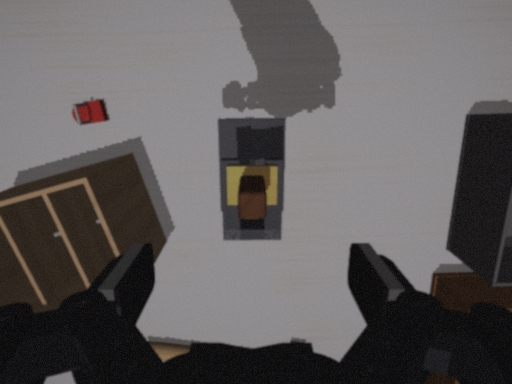

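w1 shows the red block in the middle well with its bar at about (251,166); the image top is the robot side. w2 shows the handle top at (252,205), the brass collar around (252,185) and the prongs at (220-285, 120-240).

```bash
python3 - <<'E'
from h import *
f=load('w1');X=cloud(f);hsv=cv2.cvtColor(f['image'],cv2.COLOR_RGB2HSV)
crop(f,225,280,130,190,10,'pics/w1z.png',2.0)
m=(np.abs(X[...,2]-.065)<.01)&(np.hypot(X[...,0]-.574,X[...,1]-.057)<.03)
print('bar depth',m.sum(),np.median(X[m],0),np.ptp(X[m],0));v,u=np.nonzero(m);print(u.min(),u.max(),v.min(),v.max())
r=cv2.minAreaRect((X[m][:,:2]*1000).astype(np.float32));print(r)
m=(np.abs(X[...,2]-.135)<.006)&(np.hypot(X[...,0]-.574,X[...,1]-.057)<.15)
print('rack',cv2.minAreaRect((X[m][:,:2]*1000).astype(np.float32)),np.median(X[m][:,2]))
red=((hsv[...,0]<8)|(hsv[...,0]>172))&(hsv[...,1]>130)&(np.hypot(X[...,0]-.574,X[...,1]-.057)<.05)
print('block top',red.sum(),np.median(X[red],0),cv2.minAreaRect((X[red][:,:2]*1000).astype(np.float32)))
f=load('w2');X=cloud(f);hsv=cv2.cvtColor(f['image'],cv2.COLOR_RGB2HSV)
N=np.hypot(X[...,0]-.51,X[...,1]-.296)<.09
m=(np.abs(X[...,2]-.196)<.006)&N;print('handle',m.sum(),np.median(X[m],0),cv2.minAreaRect((X[m][:,:2]*1000).astype(np.float32)))
m=(hsv[...,0]>15)&(hsv[...,0]<32)&(hsv[...,1]>120)&N&(np.abs(X[...,2]-.136)<.01);print('collar',m.sum(),np.median(X[m],0),cv2.minAreaRect((X[m][:,:2]*1000).astype(np.float32)))
m=(np.abs(X[...,2]-.132)<.008)&N;print('prong+collar',m.sum(),np.median(X[m],0),cv2.minAreaRect((X[m][:,:2]*1000).astype(np.float32)))
E
```

```text
bar depth 189 [0.57414442 0.05752408 0.06829606] [0.03465296 0.05873076 0.01927043]
228 272 157 176
((573.6646728515625, 57.45280075073242), (24.428821563720703, 54.81781005859375), 13.887414932250977)
rack ((577.7885131835938, 58.44969177246094), (140.67764282226562, 184.51101684570312), 13.985344886779785) 0.1366226350610533
block top 943 [0.56670012 0.05777917 0.02691422] ((576.322998046875, 58.948631286621094), (61.46670150756836, 40.71786880493164), 13.613436698913574)
handle 803 [0.49928749 0.29570264 0.19755812] ((500.67950439453125, 295.41943359375), (23.293630599975586, 23.536468505859375), 88.50831604003906)
collar 1051 [0.49344337 0.29992923 0.1378769 ] ((500.854736328125, 296.479736328125), (48.44646072387695, 39.92245101928711), 87.87617492675781)
prong+collar 3317 [0.51542221 0.295022   0.13234906] ((519.5466918945312, 295.30914306640625), (62.1152229309082, 87.04182434082031), 88.63057708740234)
```

View pics/w1z.png

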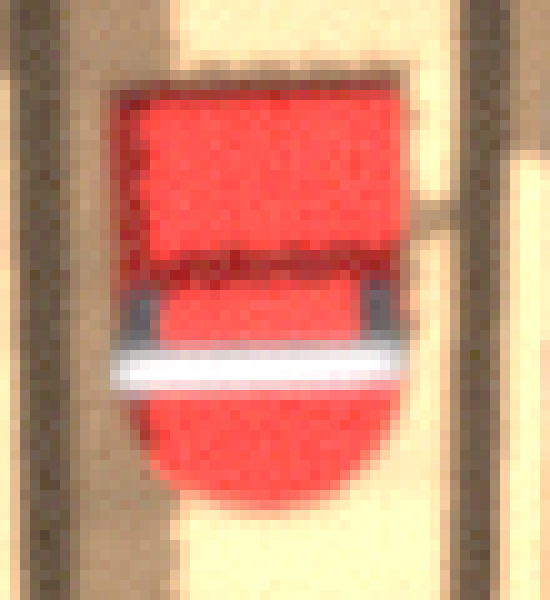

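```bash
python3 - <<'E'
from h import *
f=load('w1')
for h in(.064,.067):
    a=ray(f,225+11.2-.5,130+37.3-.5,h);b=ray(f,225+40.7-.5,130+36.0-.5,h);print((a+b)/2,np.linalg.norm(a-b),np.degrees(np.arctan2(*(b-a)[[1,0]]))-90)
from plant import robot
for p,y in(([.5007,.2957,.160],88.4),([.5007,.2957,.31],88.4),([.535,.046,.33],101),([.535,.046,.18],101),([.56,.052,.35],101),([.49,-.318,.35],75),([.49,-.318,.18],75),([.49,-.318,.35],65),([.49,-.318,.18],65)):
    q=robot.inverse_kinematics(p,[np.pi,0,np.radians(y)]);print(p,y,None if q is None else q.round(2))
E
```

```text
[0.57484068 0.05810498 0.064     ] 0.037564676595783345 16.389717720311467
[0.57417591 0.05794328 0.067     ] 0.03728934024507504 16.389717720311594
[0.5007, 0.2957, 0.16] 88.4 [-0.86  0.41  0.34  1.86 -0.17  0.89  1.1 ]
[0.5007, 0.2957, 0.31] 88.4 [-0.9   0.27  0.37  1.69 -0.1   1.2   1.04]
[0.535, 0.046, 0.33] 101 [-0.58  0.18  0.49  1.76 -0.09  1.22  1.69]
[0.535, 0.046, 0.18] 101 [-0.53  0.33  0.45  1.95 -0.18  0.9   1.78]
[0.56, 0.052, 0.35] 101 [-0.57  0.21  0.49  1.68 -0.1   1.28  1.7 ]
[0.49, -0.318, 0.35] 75 [-0.28  0.37  1.06  1.65 -0.33  1.32  2.15]
[0.49, -0.318, 0.18] 75 [-0.15  0.51  0.9   1.86 -0.48  1.    2.27]
[0.49, -0.318, 0.35] 65 [-0.29  0.37  1.08  1.65 -0.34  1.32  1.98]
[0.49, -0.318, 0.18] 65 [-0.16  0.52  0.92  1.86 -0.49  1.01  2.1 ]
```

The handle is at (0.5007, 0.2957), yaw -1.5° (collar, prongs and handle agree within 1 mm). The bail is at (0.5745, 0.058), block yaw about 14°. Now I'll grasp the picker.

```bash
python3 - <<'E'
from h import *
from plant import robot
A=[np.pi,0,np.radians(88.5)]
robot.move_straight([.5007,.2957,.25],vel=.2,attitude=A)
hit=robot.move_straight([.5007,.2957,.160],vel=.12,contact_N=12)
print(hit,robot.sense()['tcp_pos'])
robot.grip(0.0,90);s=robot.sense();print(s['t'],s['opening'],s['tcp_pos'],s['wrist_force'])
if .1<s['opening']<.5:
    robot.move_straight([.5007,.2957,.200],vel=.1,contact_N=15)
    s=robot.sense();print(s['t'],s['opening'],s['tcp_pos'],s['wrist_force'])
    f=robot.grab_frame('scene');crop(f,200,300,250,370,5,'pics/s3.png',1.5)
E
```

```text
False [0.50135219 0.29607242 0.16096492]
6.2333 0.27082446239726915 [0.50099617 0.29577077 0.16039277] [-0.81625403 -0.68048688  2.15443567]
6.7833 0.27133577031442935 [0.50027766 0.29559335 0.19965633] [ 0.14711793 -0.1490463  -0.99994377]
```

View pics/s3.png

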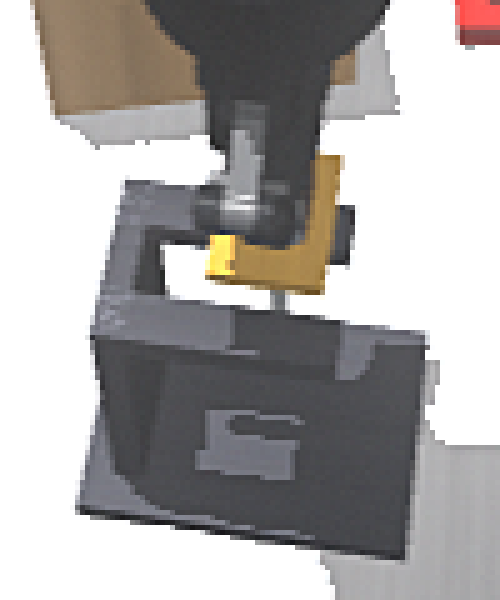

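The handle is held (opening 0.27, about 23 mm) and the picker rises upright out of the fork. I'll lift it clear and hover over the near side of the bail.

```bash
cat >> h.py <<'E'
D=np.radians
BAR=np.array([.5745,.058]);BY=14.0
dv=np.array([np.cos(D(BY)),np.sin(D(BY))]);nv=np.array([-dv[1],dv[0]])
AB=[np.pi,0,D(90+BY)]
def at(s,z,b=0.): p=BAR+s*dv+b*nv;return [p[0],p[1],z]
E
python3 - <<'E'
from h import *
from plant import robot
robot.move_straight([.5007,.2957,.33],vel=.15)
robot.goto(at(-.042,.33),AB);robot.sleep(.3)
f=robot.grab_frame('wrist');np.savez('/tmp/w4.npz',**f);cv2.imwrite('pics/w4.png',np.clip(f['image'][:,:,::-1]*1.6,0,255))
g=robot.grab_frame('scene');np.savez('/tmp/s4.npz',**g);crop(g,180,320,130,290,4,'pics/s4.png',1.3)
s=robot.sense();print(s['t'],s['opening'],s['tcp_pos'],at(-.042,.33),s['wrist_force'])
E
```

```text
9.2333 0.27121315506590626 [0.53377312 0.04844062 0.32994757] [np.float64(0.5337475794964082), np.float64(0.047839280384813956), 0.33] [ 0.14289502 -0.00460023 -0.90500793][ WARN:0@4.280] global loadsave.cpp:1063 imwrite_ Unsupported depth image for selected encoder is fallbacked to CV_8U.
```

View pics/w4.png

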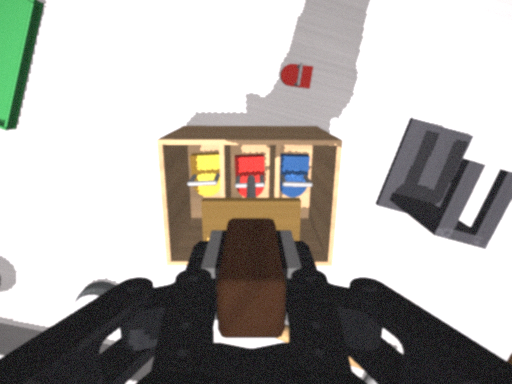

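View pics/s4.png

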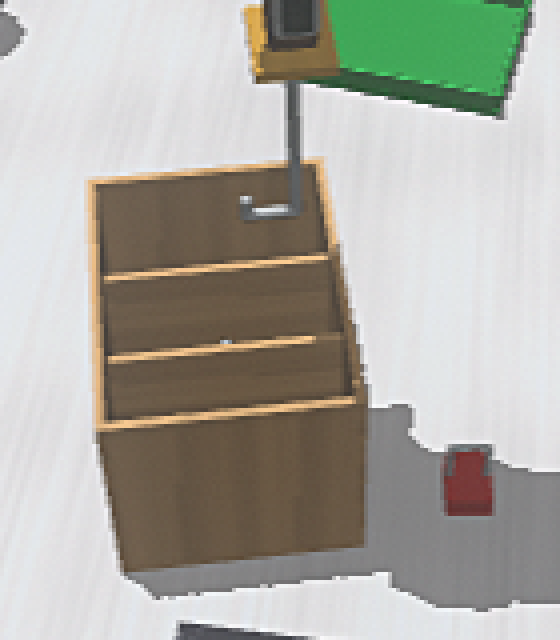

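The hook's toe points away from the robot. In the wrist view its tip at (250,188) lines up laterally with the bar's middle at (250,185). I'll lower it just short of the bar, then slide it under.

```bash
python3 - <<'E'
from h import *
from plant import robot
def st(l):
    s=robot.sense();print(l,round(s['t'],2),s['opening'].__round__(3),s['tcp_pos'].round(4),np.round(s['wrist_force'],2))
h=robot.move_straight(at(-.042,.1795),vel=.12,contact_N=6);robot.sleep(.2);st(h)
f=robot.grab_frame('wrist');np.savez('/tmp/w5.npz',**f);crop(f,150,350,80,230,4,'pics/w5.png',1.8)
E
```

```text
False 10.84 0.271 [0.534  0.0479 0.18  ] [ 0.32  0.06 -0.89]
```

View pics/w5.png

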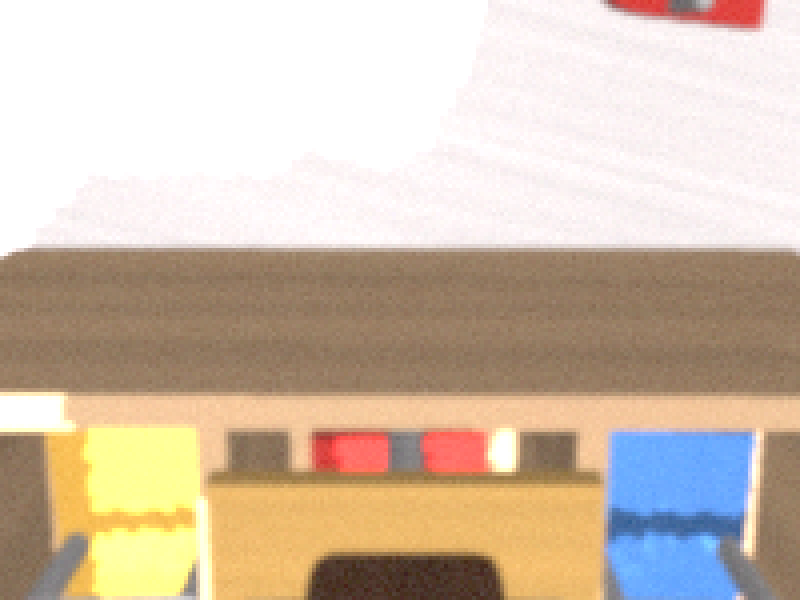

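The shaft is centred on the red block, seen at crop (405,450), and nothing has been touched. Now I'll slide under the bar and lift gently.

```bash
python3 - <<'E'
from h import *
from plant import robot
def st(l):
    s=robot.sense();print(l,round(s['t'],2),s['opening'].__round__(3),s['tcp_pos'].round(4),np.round(s['wrist_force'],2),np.round(s['torque'],3));return s
h=robot.move_straight(at(-.013,.1795),vel=.05,contact_N=5);st(h)
if not h:
    h=robot.move_straight(at(-.013,.205),vel=.05);robot.sleep(.3);s=st(h)
    h=robot.move_straight(at(-.013,.240),vel=.06);robot.sleep(.3);s=st(h)
    f=robot.grab_frame('wrist');np.savez('/tmp/w6.npz',**f);crop(f,150,350,80,230,4,'pics/w6.png',1.8)
    f=robot.grab_frame('top');np.savez('/tmp/t6.npz',**f);crop(f,170,300,110,240,5,'pics/t6.png',2)
E
```

```text
False 11.62 0.267 [0.5617 0.0547 0.1793] [-0.52  0.13 -1.73] [ 0.018 -0.027 -0.022]
False 12.58 0.271 [0.5617 0.0548 0.2047] [-0.46  0.1  -4.35] [-0.022  0.064  0.019]
False 13.62 0.271 [0.5618 0.0548 0.2397] [-0.41  1.18 -4.11] [ 0.015  0.02  -0.02 ]
```

View pics/w6.png

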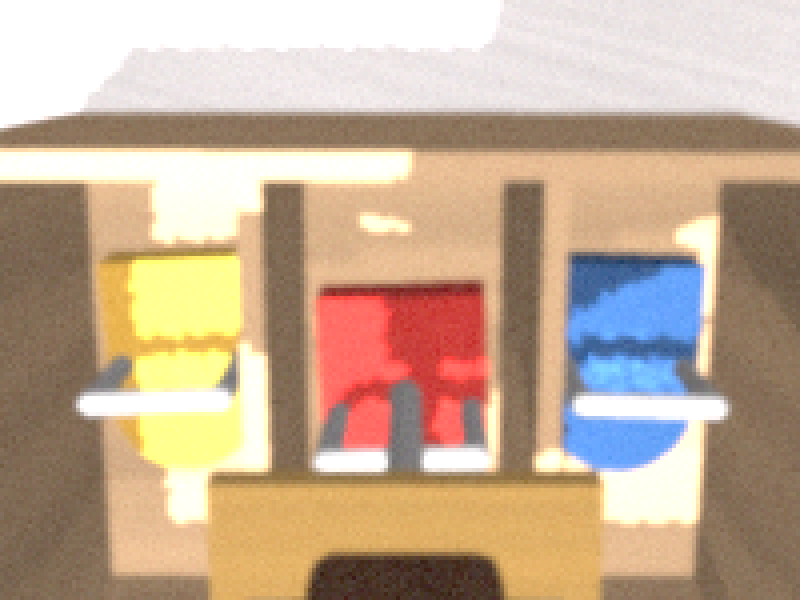

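The bar sits in the hook (crop 315-490, 460) and the block is rising level and centred in its well. I'll continue up slowly with contact monitoring.

```bash
python3 - <<'E'
from h import *
from plant import robot
def st(l):
    s=robot.sense();print(l,round(s['t'],2),s['opening'].__round__(3),s['tcp_pos'].round(4),np.round(s['wrist_force'],2),np.round(s['torque'],3));return s
h=robot.move_straight(at(-.013,.37),vel=.09,contact_N=8);robot.sleep(.5);st(h)
f=robot.grab_frame('wrist');np.savez('/tmp/w7.npz',**f);crop(f,150,350,80,230,4,'pics/w7.png',1.8)
f=robot.grab_frame('scene');np.savez('/tmp/s7.npz',**f);crop(f,180,320,70,290,3.5 and 3,'pics/s7.png',1.3)
E
```

```text
False 15.81 0.266 [0.5619 0.0548 0.37  ] [-0.57 -0.33 -3.27] [ 0.029  0.048 -0.041]
```

View pics/w7.png

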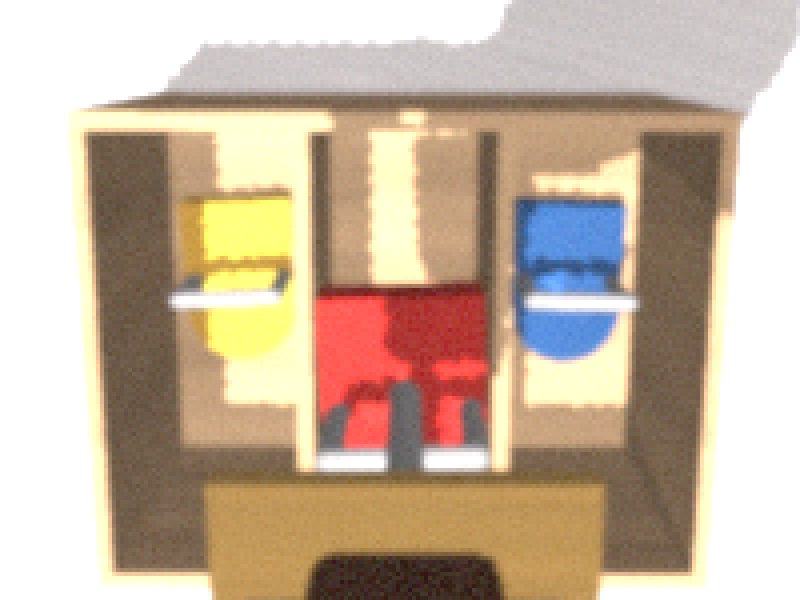

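View pics/s7.png

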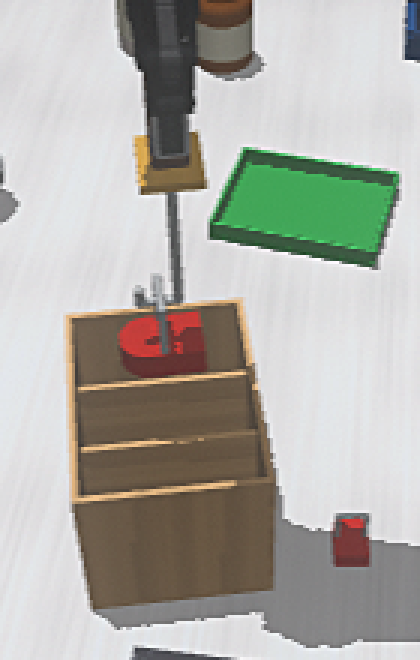

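The block hangs level, and its underside is above the rack's rim by geometry. I'll verify that with depth and then carry it to the tray.

```bash
cat >> h.py <<'E'
TRAY=np.array([.497,-.3215]);TY=-11.
tv=np.array([np.cos(D(TY)),np.sin(D(TY))]);AT=[np.pi,0,D(90+TY)]
def tr(s,z): p=TRAY+s*tv;return [p[0],p[1],z]
E
python3 - <<'E'
from h import *
from plant import robot
f=load('w7');X=cloud(f);hsv=cv2.cvtColor(f['image'],cv2.COLOR_RGB2HSV)
m=((hsv[...,0]<8)|(hsv[...,0]>172))&(hsv[...,1]>130)&(X[...,2]>.1);print('block top z',m.sum(),np.percentile(X[m][:,2],[5,50,95]))
if np.median(X[m][:,2])<.17: raise SystemExit
def st(l):
    s=robot.sense();print(l,round(s['t'],2),s['opening'].__round__(3),s['tcp_pos'].round(4),np.round(s['wrist_force'],2),np.round(s['torque'],3));return s
h=robot.move_straight(tr(-.013,.36),vel=.10,attitude=AT);robot.sleep(.5);st(h)
h=robot.move_straight(tr(-.013,.225),vel=.08,contact_N=8);robot.sleep(.5);st(h)
f=robot.grab_frame('scene');np.savez('/tmp/s8.npz',**f);crop(f,220,350,60,190,5,'pics/s8.png',1.3)
f=robot.grab_frame('wrist');np.savez('/tmp/w8.npz',**f);crop(f,150,350,80,230,4,'pics/w8.png',1.8)
E
```

```text
block top z 1683 [0.19300866 0.19706495 0.40057611]
False 20.38 0.269 [ 0.4842 -0.319   0.36  ] [ 0.81 -0.02 -5.16] [-0.079  0.008  0.02 ]
False 22.71 0.266 [ 0.4843 -0.319   0.225 ] [ 0.05 -0.63 -3.46] [-0.074  0.016  0.022]
```

View pics/s8.png

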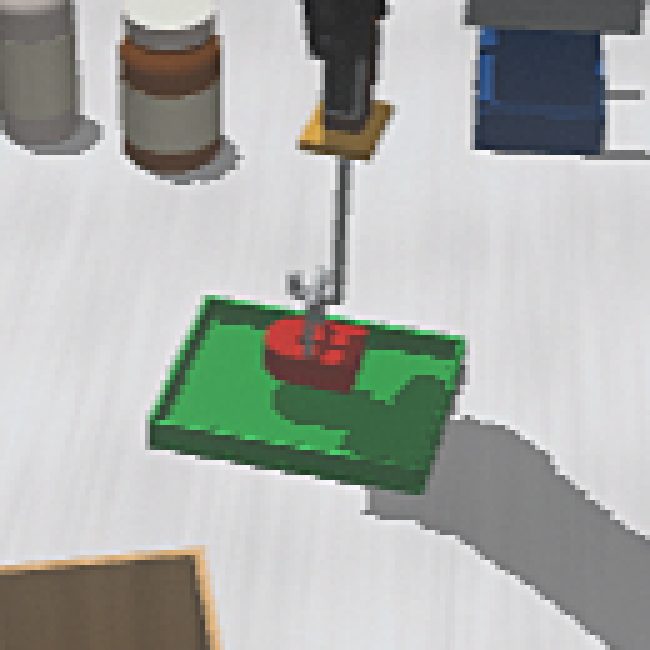

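View pics/w8.png

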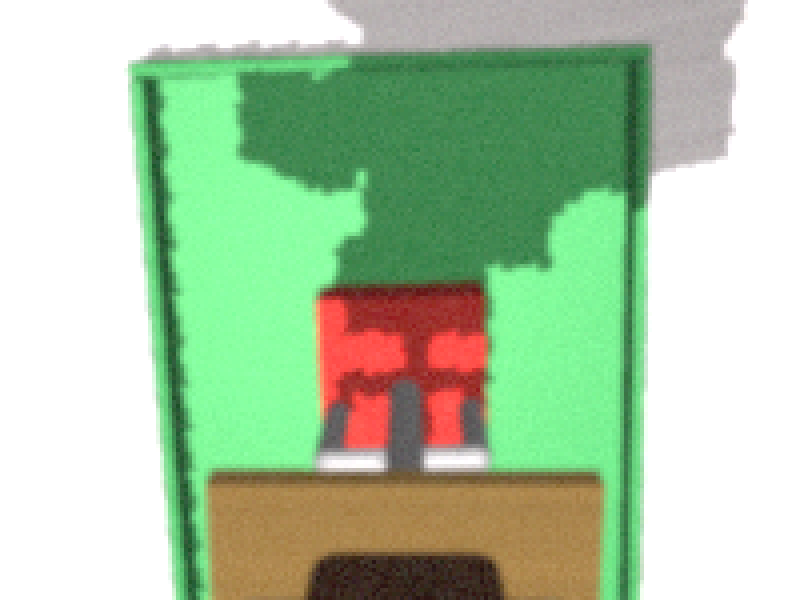

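The block hangs level over the middle of the tray floor. I'll set it down slowly; contact is expected at TCP z 0.198. Then I'll lower the hook free of the bar.

```bash
python3 - <<'E'
from h import *
from plant import robot
def st(l):
    s=robot.sense();print(l,round(s['t'],2),s['opening'].__round__(3),s['tcp_pos'].round(4),np.round(s['wrist_force'],2),np.round(s['torque'],3));return s
h=robot.move_straight(tr(-.013,.205),vel=.05);st(h)
h=robot.move_straight(tr(-.013,.193),vel=.012,contact_N=8);st(h)
h=robot.move_straight(tr(-.013,.1795),vel=.03,contact_N=6);robot.sleep(.3);st(h)
f=robot.grab_frame('scene');np.savez('/tmp/s9.npz',**f);crop(f,220,350,60,190,5,'pics/s9.png',1.3)
f=robot.grab_frame('wrist');np.savez('/tmp/w9.npz',**f);crop(f,150,350,80,230,4,'pics/w9.png',1.8)
E
```

```text
False 23.36 0.271 [ 0.4841 -0.319   0.2047] [ 0.14 -0.4  -3.73] [0.057 0.077 0.035]
False 24.51 0.273 [ 0.4843 -0.3191  0.1931] [-0.   -0.35 -2.07] [ 0.008 -0.011  0.02 ]
False 25.41 0.267 [ 0.4843 -0.3191  0.1796] [-1.2  -0.21 -1.31] [-0.011  0.014 -0.026]
```

View pics/s9.png

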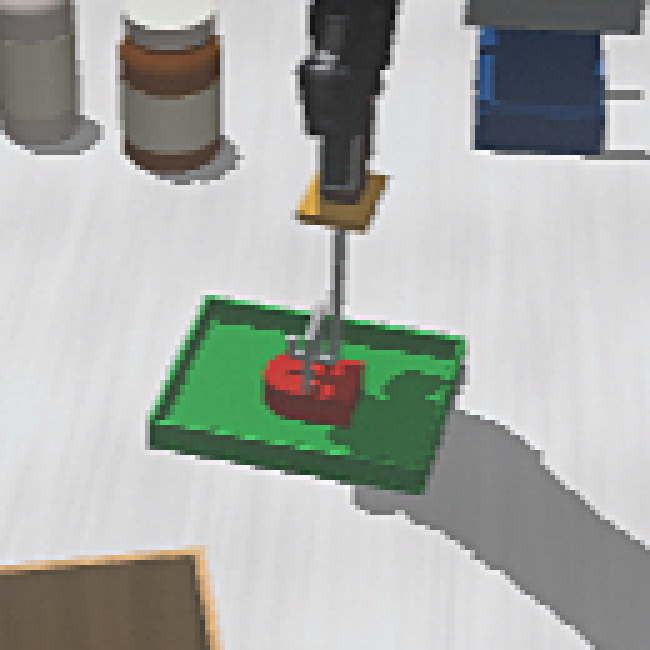

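View pics/w9.png

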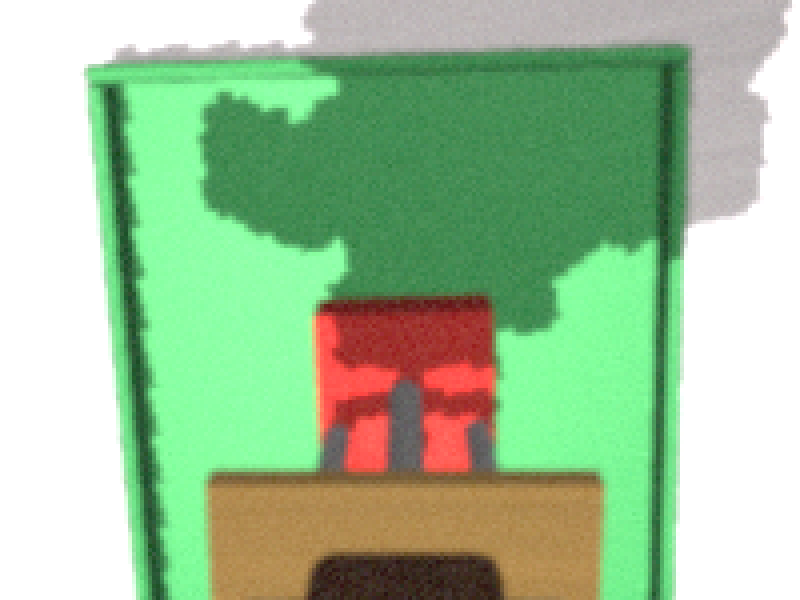

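The block stands flat on the tray floor, its weight is off the hook, and the hook is in the opening below the bar. I'll withdraw toward the robot and then go up.

```bash
python3 - <<'E'
from h import *
from plant import robot
def st(l):
    s=robot.sense();print(l,round(s['t'],2),s['opening'].__round__(3),s['tcp_pos'].round(4),np.round(s['wrist_force'],2));return s
h=robot.move_straight(tr(-.055,.1795),vel=.05,contact_N=4);st(h)
f=robot.grab_frame('scene');np.savez('/tmp/s10.npz',**f);crop(f,220,350,60,190,5,'pics/s10.png',1.3)
E
```

```text
False 26.5 0.268 [ 0.4434 -0.311   0.1796] [ 0.03  0.48 -1.26]
```

View pics/s10.png

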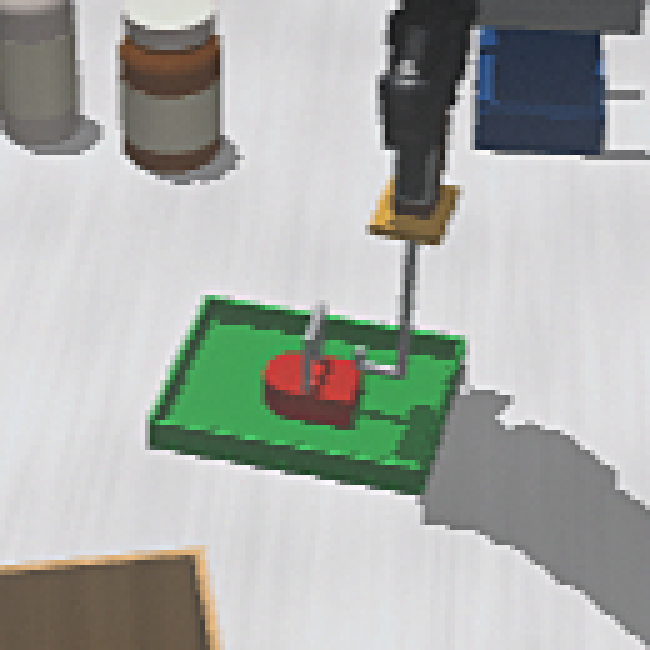

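The hook is clear of the bail and the block stands untouched. I'll go up and back over the fork stand.

```bash
python3 - <<'E'
from h import *
from plant import robot
def st(l):
    s=robot.sense();print(l,round(s['t'],2),s['opening'].__round__(3),s['tcp_pos'].round(4),s['tcp_rot'].round(4),np.round(s['wrist_force'],2));return s
robot.move_straight(tr(-.055,.36),vel=.15);st(0)
robot.goto([.5009,.2958,.34],[np.pi,0,D(88.5)]);robot.sleep(.4);st(1)
f=robot.grab_frame('wrist');np.savez('/tmp/w11.npz',**f);cv2.imwrite('pics/w11.png',np.clip(f['image'][:,:,::-1]*1.6,0,255).astype(np.uint8))
f=robot.grab_frame('scene');np.savez('/tmp/s11.npz',**f);crop(f,190,320,200,370,4,'pics/s11.png',1.3)
E
```

```text
0 27.9 0.268 [ 0.4426 -0.3106  0.359 ] [-3.1397e+00 -4.0000e-04  1.3788e+00] [ 0.33  0.26 -0.86]
1 30.48 0.269 [0.501  0.2956 0.34  ] [ 3.1416 -0.      1.5443] [ 0.35  0.52 -1.  ]
```

View pics/w11.png

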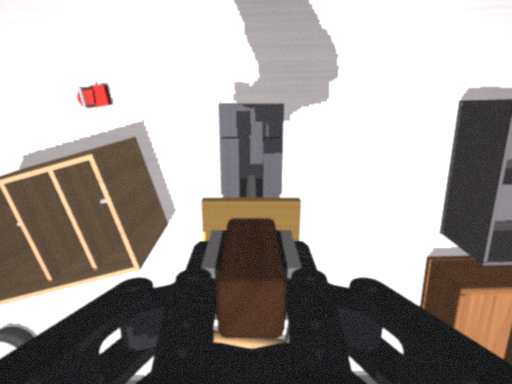

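View pics/s11.png

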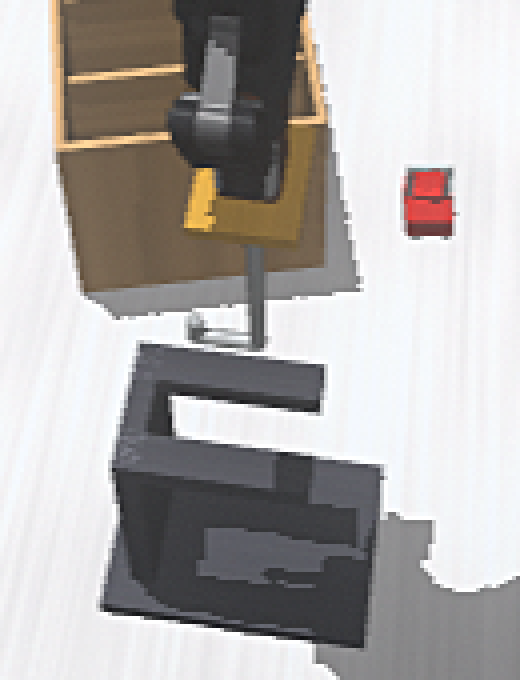

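The hook is centred over the fork gap, with the toe away from the robot. I'll lower it the same way until the collar rests.

```bash
python3 - <<'E'
from h import *
from plant import robot
def st(l):
    s=robot.sense();print(l,round(s['t'],2),s['opening'].__round__(3),s['tcp_pos'].round(4),np.round(s['wrist_force'],2));return s
h=robot.move_straight([.5009,.2958,.170],vel=.12,contact_N=10);st(h)
if not h:
    h=robot.move_straight([.5009,.2958,.158],vel=.02,contact_N=5);st(h)
    f=robot.grab_frame('scene');crop(f,190,320,200,370,4,'pics/s12.png',1.3)
E
```

```text
False 32.15 0.272 [0.5014 0.296  0.1708] [-1.42  0.13 -1.45]
True 32.65 0.272 [0.5008 0.2958 0.1604] [-0.53 -0.02  4.39]
```

View pics/s12.png

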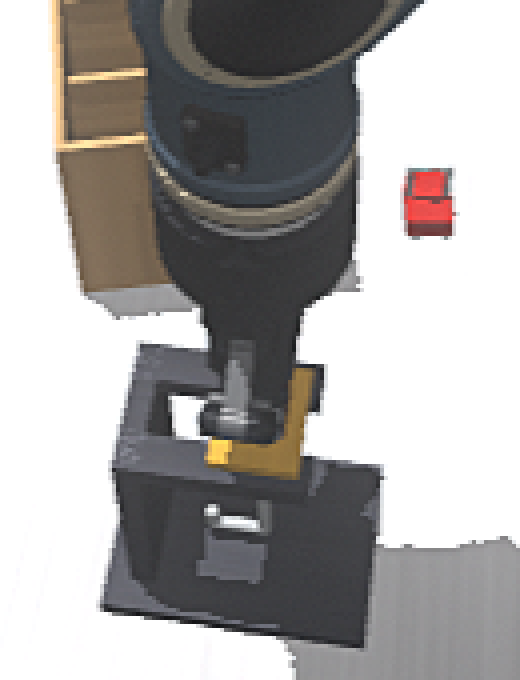

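The collar contacted the prongs at TCP z 0.1604, exactly the height at which I grasped it. I'll release, retreat and check.

```bash
python3 - <<'E'
from h import *
from plant import robot
def st(l):
    s=robot.sense();print(l,round(s['t'],2),s['opening'].__round__(3),s['tcp_pos'].round(4),np.round(s['wrist_force'],2));return s
robot.sleep(.2);robot.grip(1.0);robot.sleep(.3);st('open')
h=robot.move_straight([.5009,.2958,.30],vel=.12,contact_N=15);st(h)
robot.goto([.30,.50,.33],[np.pi,0,D(88.5)]);robot.sleep(.5);st('away')
for n in('scene','top'):
    f=robot.grab_frame(n);np.savez(f'/tmp/{n}13.npz',**f)
    X=cloud(f);m=(X[...,2]>.185)&(X[...,2]<.21)&(np.hypot(X[...,0]-.5,X[...,1]-.296)<.06)
    print(n,'handle',m.sum(),cv2.minAreaRect((X[m][:,:2]*1000).astype(np.float32)),np.median(X[m],0))
    hsv=cv2.cvtColor(f['image'],cv2.COLOR_RGB2HSV)
    m=((hsv[...,0]<8)|(hsv[...,0]>172))&(hsv[...,1]>130)&(np.hypot(X[...,0]-.497,X[...,1]+.32)<.08)
    print('block top',m.sum(),np.percentile(X[m],[5,50,95],axis=0).round(3).tolist())
    cv2.imwrite(f'pics/{n}13.png',np.clip(f['image'][:,:,::-1]*(2. if n=='top' else 1.),0,255).astype(np.uint8))
E
```

```text
open 33.83 1.003 [0.5001 0.2954 0.1596] [-0.05  0.03 -0.14]
False 35.14 0.998 [0.5005 0.2956 0.2991] [-0.04 -1.3  -0.83]
away 36.75 0.999 [0.3002 0.4999 0.33  ] [-0.37  0.44  0.57]
scene handle 225 ((502.93865966796875, 297.4066162109375), (24.157176971435547, 24.05910301208496), 88.30432891845703) [0.50262756 0.30007627 0.19457937]
block top 115 [[0.472, -0.336, 0.019], [0.491, -0.319, 0.023], [0.523, -0.302, 0.026]]
top handle 133 ((499.3123474121094, 295.0205078125), (23.815536499023438, 25.324682235717773), 0.3074677288532257) [0.49908425 0.29411621 0.19378508]
block top 290 [[0.47, -0.338, 0.017], [0.49, -0.32, 0.022], [0.52, -0.302, 0.026]]
```

View pics/scene13.png

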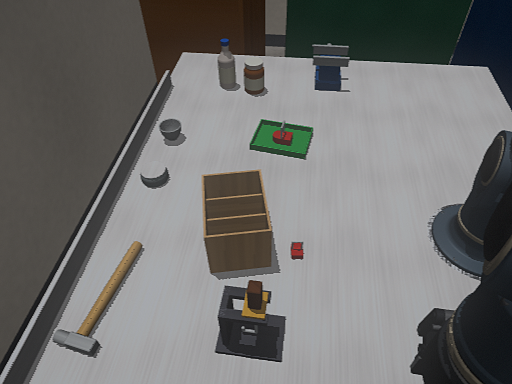

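View pics/top13.png

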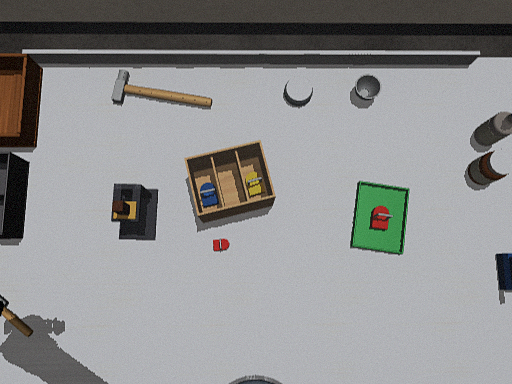

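Both views show the block in the tray at (283,138) and (381,217), and the picker in its fork at (255,300) and (125,210). The blue and yellow blocks and the decoy are where they were. I'm handing the job in.

```bash
python3 -c "
from plant import robot
print(robot.close_job())"
```

```text
the job is handed in; nothing more can be done
None
```

The red block is in the green tray, and the picker is back in its fork stand and released. I handed the job in at about 37 s of the 61 s allowed.

- **What I did:** I took the picker by its handle and slid its hook under the bail of the large red block in the middle well. I lifted the block out level, carried it to the tray and lowered it at 12 mm/s. I freed the hook and hung the picker back, with contact at the grasp height (TCP z 0.1604). The fingers never touched the block.
- **Block:** The last pictures show it flat at about (0.49, -0.32), near the tray's centre. Its top is at z 0.022 to 0.023, against 0.024 expected.
- **Picker:** Its handle is within 1 mm of where it started in both views.
- **Other objects:** The blue and yellow blocks and the small red decoy are where they were, and the arm stands clear.
- **Disagreements:** The top and scene cameras differed by about 2 to 4 mm throughout. I used averages and wrist-camera readings for the picker, rack and bail. The load on the hook read about 2.5 to 3.2 N, which is at or slightly above what the heaviest stated block would give (2.75 N), with roughly 1 N of force noise. No contact stop fired during the lift.

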